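# Screw the lid down on the cocoa-bean canister

## Robot

A 6-joint arm with a two-finger parallel gripper is mounted at the origin on a cart in front of the work surface, level with it; the furniture and walls round the work are solid. World frame = base frame: x ahead of the robot, y to its left, z up, the work surface at z = 0. Lengths are in m, angles in rad, forces in N, time in s.
With the tool pointing down it reaches from about 0.35 to 0.725 m from the base axis. Payload 4.3 kg.
Tool frame: the origin (TCP) lies where the fingers leave the gripper's body, on its centre line; the fingertips stand 73 mm ahead of it and the grasp point (between the pads) lies 54 mm ahead of it; z points along the fingers, y is the line along which they close (so a half turn about z gives the same grasp; the last joint's range is limited). The gripper opens to 85 mm and grips with 20 to 120 N. Pads are 22 mm wide; open, the fingers measure 114 mm over their backs; the gripper's body (76 mm by 85 mm) begins 54 mm behind the grasp point. The pads swing forward as they close: fully open they stand 13 mm farther back than shut.
Start: joints at [-1.323, 0.377, 0.081, 1.274, 0, 1.46], TCP at [0.201, -0.539, 0.304] pointing down, gripper open.
Joint ranges: [-2.72, 2.72], [-0.84, 1.66], [-1.02, 1.22], [-1.77, 2.12], [-1.37, 1.28], [-3.14, 3.14]. Speed limits (rad/s): [2.57, 2.57, 3.14, 3.14, 3.14, 3.14].

## Interface

Orientations are given as a unit quaternion [w, x, y, z].
In Python, from workcell import r, imaging, ticket, nets gives the robot as it stands. The module is installed in compiled form; this text tells all that it offers.
- The arm moves only by the tool apply_moves, never from a script. Its argument "motion" is a list of rows, each an object of numbers: "dx", "dy", "dz": the shift along the world's x, y, z in mm; "wx", "wy", "wz": the turn, a rotation vector about the world's x, y, z in rad. In form: [{"dx": .., "dy": .., "dz": .., "wx": .., "wy": .., "wz": ..}, ...]. A call has 1 to 20 rows; each row is the pose to reach, as a shift and turn from the pose commanded when the call began; what a row does not reach only later rows make up. A row lasts 1/8 s, in which the tool goes at most 62.5 mm and 10.7 degrees, less where a joint would pass 70% of its speed; a pose out of reach is approached as far as the arm can. A call with a gripper value outside its range is refused whole. "grip" is the opening, from 0 (shut) to 1 (fully open), set as the call begins (left out, the last holds). The fingers move at their own pace and stop on an object; "newtons" is the grip in N (left out, the last holds). Time passes only in rows, so rows that repeat a pose let the fingers close. It gives the time, the measured TCP pose, the force, the opening and the grip force at its end, in the units of the state.
- r.get_obs(): the state, without advancing time (a new reading comes with each control period).
- imaging.get_image(name): name is "side" or "top" or "wrist"; returns (picture, depth): 420x560x3 uint8, red, green, blue; 420x560 float32, m along the optical axis (not along the pixel's ray), 0 where there is no reading.
- imaging.camera_model(name): a dict with "intrinsics" (3x3 intrinsics, pixels), "dist" ([k1, k2, p1, p2, k3] as OpenCV has them; the pictures are not rectified), "origin" and "rotation" of the camera in the world; the wrist camera has in their place "T_tool_cam" (4x4, takes a point from camera to tool coordinates, whose origin is the TCP and whose axes are the flange's). Camera axes: x right, y up, looking along -z (the intrinsics and any distortion apply to the point x, -y, -z); pixel columns grow to the right and rows downward; lengths in m; the calibration is good to about 2 mm. A picture is of the moment at which its call begins: read the wrist's pose just before it. camera_model takes no time and is no camera call.
- ticket.sign_off(): hands the job in; it is judged then, once.
Trained networks look in the newest picture that a camera, given by its name, has taken for a name from the list of things; names that differ only in an ending like _2 or _b are one class to them, and where a whole thing is asked for, a point or a joint stands for the part that bears it (a point fixed in the world has none). Each returns a list of dicts, best first, with "confidence" (0 to 1); they miss things now and then, are a little off and sometimes report something else, mostly with a low value. They report only what shows in the picture. A call takes as long as a camera call. They do not tell look-alikes from the thing itself.
- nets.boxes_of(query, camera): "box" ([centre column, centre row, width, height] in pixels, round what is visible of it).
- nets.masks_of(query, camera): "region" (420x560 bool, what is visible of it) and "box" ([centre column, centre row, width, height] in pixels, round what is visible of it).
The state is a dict: "t": time; "joints": joint angles; "qvel": joint speeds; "tau": joint torques, N m; "position": TCP position; "eef_rot": TCP orientation; "wrist_force": force on the tool from outside, world axes, zero at the start; "torque": the same for the moment, N m; "gripper_width": finger opening in m; "grip_force": force on a finger pad.
Only numpy, scipy, OpenCV 4.12 (cv2) and the standard library are available. Lean on these libraries where they do the work, as an engineer would, in place of code of your own. Each camera call takes 0.05 s, during which the arm holds its last target. There are 200 camera calls.

## Task

The red three-winged lid of the white bean canister has only been set on top of its thread. Without lifting it off and keeping it level, turn it by its wings backwards (anticlockwise seen from above) until it drops into the thread, then clockwise until it is screwed fully home against its stop, and let go. Leave the other things on the counter alone.

Things in the scene. Friction and masses are not known exactly. Their poses are not given: they have to be found in the camera images.
- canister: White bean canister, 92 mm across, on a dark square foot 130x130x10 mm screwed to the counter. Origin: centre of the foot's underside; z up along the axis. Flat shoulder 72 mm up; cream neck 60 mm across with a three-start thread, top 97 mm up. All repeats every 120 degrees. 'Wing angle' below: a lid wing's direction, anticlockwise from above, from this body's x axis, modulo 120 degrees.
- entry (a point): Middle of one of the three entry gaps of the thread, 33 mm from the axis, 10 mm above the shoulder, at wing angle 100 degrees. At wing angles 10 to 83 degrees the lid's pins ride on the flat rib tops; at 90 to 110 the lid falls 11 mm into the gap; a stop wall at about 111 ends the backward turn.
- home_mark (a point): One of three small brass marks on the canister's upper edge, 46 mm from the axis, 70 mm above the counter, at wing angle 9.5 degrees: when a wing points along each mark the lid is fully home. Once dropped in, the lid turned clockwise sinks 5.5 mm between 76 and 22 degrees and meets a hard stop at about 9. On top of the ribs it is blocked at about 9 too, without sinking.
- lid: Loose red lid, about 0.2 kg, 30 mm high, skirt 79 mm across, three radial wings 120 degrees apart reaching 74 mm from the axis, 13 mm wide, 6 to 20 mm above the origin. Origin: centre of the skirt's lower rim; z up; one wing along x. Origin above the counter: 89.5 mm on top of the thread, 78.5 dropped in, 73 home. 1 to 4 N at a wing turns it.
- wing_0 (a point): Point inside the lid's wing that lies along the lid's x axis: on its centre line, 46 mm from the lid's axis, 13 mm above the lid's origin.
- wing_1 (a point): Point inside the lid's wing that lies 120 degrees anticlockwise from the lid's x axis: on its centre line, 46 mm from the lid's axis, 13 mm above the lid's origin.
- wing_2 (a point): Point inside the lid's wing that lies 240 degrees anticlockwise from the lid's x axis: on its centre line, 46 mm from the lid's axis, 13 mm above the lid's origin.
- jar_brown: Bystander: jar of brown spread with a black lid, 68 mm across, 66 mm high; origin at the centre of its underside.
- spool: Bystander: crimson ribbon spool lying flat, 66x61x26 mm; origin at the centre of its underside.
- bar: Bystander: chocolate bar in a cream wrapper lying flat, 158x79x12 mm; origin at the centre of its underside.
- carton: Bystander: upright blue carton, 42x62x106 mm; origin at the centre of its underside.
- jar_yellow: Bystander: jar of yellow-green spread with a black lid, 68 mm across, 62 mm high; origin at the centre of its underside.
- pencil: Bystander: yellow pencil lying flat, 136 mm long, 7 mm thick; origin at the centre of its underside.
There are look-alikes about, which are no part of the job. There is more than one size of the lid; the job needs the larger.

How it is judged:
On the way:
1. the lid has been turned backwards until it dropped into the thread (z of lid in the frame of canister below 0.081 m and horizontal distance between lid and canister below 0.004 m and angle between lid's own z axis and vertical below 0.06 rad), for 0.1 s.
At the end, for the whole second after the job is handed in: The lid sits on the canister screwed fully home: its lower rim no more than 2.2 mm above the canister's shoulder (72 mm above the counter; fully home is 1 mm), a wing pointing along the brass mark within 9 mm (about 11 degrees), level within 0.05 rad, centred within 4 mm, at rest and released (z of lid in the frame of canister below 0.0742 m and horizontal distance between any of wing_0, wing_1, wing_2 and home_mark below 0.009 m and horizontal distance between lid and canister below 0.004 m and angle between lid's own z axis and vertical below 0.05 rad and linear speed of lid below 0.01 m/s); the robot touches nothing.
It fails at once if the lid is lifted more than 8 mm above the top of the thread (z of lid in the frame of canister above 0.0975 m).
It fails at once if the lid is tipped by more than 0.25 rad (angle between lid's own z axis and vertical above 0.25 rad).
It fails at once if another thing on the counter is moved by more than 20 mm (distance of any of jar_brown, spool, bar, carton, jar_yellow, pencil from where it was at the start of the episode above 0.02 m).
It also fails if it takes over 45 s, if anything falls off the work surface, if the arm or the gripper's body presses on something with over 40 N, if the wrist force passes 120 N, or if a joint passes its speed limit or range.

## Working session

There is one attempt and no reset: what is moved stays moved. The work goes in short steps, Python scripts to look and compute and a tool call to move; the robot and the scene stay as the last step left them, time stands still between calls to the robot, and variables do not carry over. Pictures are saved under pics/ and viewed, at most 10 in all, crops included, and the job is handed in when it is done.

Besides the shell and the picture viewer there is one more tool, called by a JSON object that holds its "fn" and its "kwargs". apply_moves: Moves the arm, as the interface text tells. Its arguments: {"type":"object","properties":{"motion":{"type":"array","items":{"type":"object","properties":{"dx":{"type":"number"},"dy":{"type":"number"},"dz":{"type":"number"},"wx":{"type":"number"},"wy":{"type":"number"},"wz":{"type":"number"}}}},"grip":{"type":"number"},"newtons":{"type":"number"}},"required":["motion"]}

```bash
mkdir -p pics; cat > h.py <<'E'
import numpy as np, cv2
from workcell import r, imaging, ticket, nets
from scipy.spatial.transform import Rotation as R
def cam(n):
    m=imaging.camera_model(n)
    K=np.array(m["intrinsics"]);d=np.array(m["dist"],float)
    if "origin" in m: o=np.array(m["origin"]);Q=np.array(m["rotation"])
    else:
        s=r.get_obs();q=s["eef_rot"];T=np.eye(4);T[:3,:3]=R.from_quat([q[1],q[2],q[3],q[0]]).as_matrix();T[:3,3]=s["position"]
        T=T@np.array(m["T_tool_cam"]);o=T[:3,3];Q=T[:3,:3]
    if Q.shape!=(3,3): Q=R.from_quat(np.roll(Q,-1)).as_matrix()
    return K,d,o,Q
def cloud(c,depth):
    K,d,o,Q=c
    v,u=np.mgrid[0:420,0:560]
    p=cv2.undistortPoints(np.stack([u,v],-1).reshape(-1,1,2).astype(float),K,d).reshape(420,560,2)
    P=np.stack([p[...,0]*depth,-p[...,1]*depth,-depth],-1)
    W=P@Q.T+o; W[depth==0]=np.nan
    return W
def proj(c,X):
    K,d,o,Q=c
    P=(np.atleast_2d(X)-o)@Q; P=P*[1,-1,-1]
    return cv2.projectPoints(P,np.zeros(3),np.zeros(3),K,d)[0].reshape(-1,2)
E
python3 - <<'E'
from h import *
for n in("top","side"):
    c=cam(n);im,d=imaging.get_image(n);np.savez(f"{n}.npz",im=im,d=d)
    cv2.imwrite(f"pics/{n}.png",im[...,::-1])
    W=cloud(c,d);print(n,c[2],c[3][:,2])
    for q in("lid","canister"):
        for m in nets.masks_of(q,n):
            g=m["region"];print(q,m["confidence"],np.round(m["box"]),np.nanmedian(W[g],0).round(3),np.nanpercentile(W[g],98,axis=0).round(3),np.nanpercentile(W[g],2,axis=0).round(3))
s=r.get_obs();print(s)
E
```

```text
top [ 0.51953928 -0.11588831  1.51405769] [-3.59598916e-02 -9.02832592e-05  9.99353230e-01]
lid 0.81 [306. 124.  19.  17.] [ 0.844 -0.203  0.021] [ 0.867 -0.172  0.028] [ 0.816 -0.234  0.009]
lid 0.73 [314. 237.  39.  42.] [ 0.489 -0.195  0.117] [ 0.54  -0.164  0.124] [ 0.437 -0.258  0.075]
canister 0.86 [304. 239.  44.  45.] [ 0.495 -0.198  0.011] [ 0.551 -0.137  0.074] [ 0.425 -0.263  0.003]
side [ 0.23406739 -1.60139791  0.85679149] [-0.19601134 -0.8737604   0.44510933]
lid 0.66 [261. 226.  34.  26.] [ 0.48  -0.217  0.114] [ 0.541 -0.168  0.124] [ 0.425 -0.273  0.093]
canister 0.76 [263. 246.  44.  32.] [ 0.475 -0.238  0.026] [ 0.544 -0.157  0.084] [ 0.424 -0.267  0.004]
{'t': 0.3, 'joints': array([-1.32327012e+00,  3.77583719e-01,  8.05259642e-02,  1.27438720e+00,
       -1.16860404e-05,  1.46052168e+00]), 'qvel': array([ 0.00025301, -0.00300995,  0.00356292, -0.00095272, -0.00083297,
       -0.00102212]), 'tau': array([-1.05920381e-04, -4.63003922e+01,  2.69676250e+01,  1.06270859e-02,
       -9.23835864e-05, -1.52054702e-05]), 'position': array([ 0.20135327, -0.53843144,  0.30358332]), 'eef_rot': array([-3.23151951e-04,  9.84039902e-01,  1.77947649e-01, -2.80682393e-05]), 'wrist_force': array([-0.64366831,  0.03616834, -0.5773418 ]), 'torque': array([-0.07097921,  0.00975553,  0.0191038 ]), 'grip_force': 0.0, 'gripper_width': 0.08526762082809271}
```

View pics/top.png

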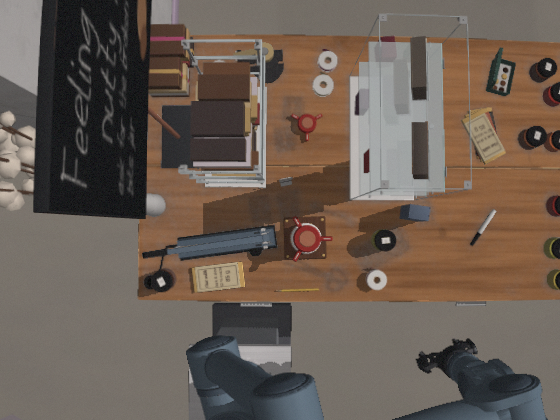

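View pics/side.png

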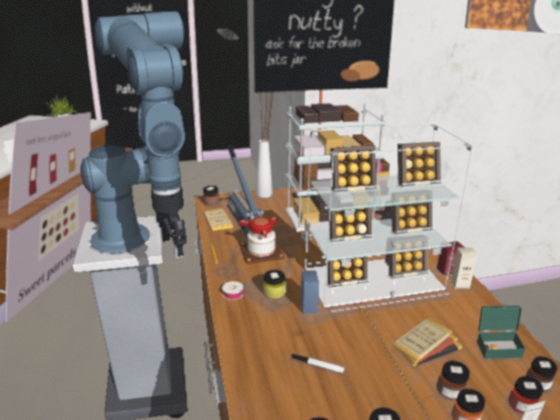

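The top picture shows the canister's dark foot at (304,239) with the red lid on it at (307,238), and the small look-alike lid at (306,124). A grey tool ends near (275,237), just left of the canister. In the side view the lid is at (261,226), with the yellow jar and carton well to the right. Next I'll look from close by.

```bash
python3 - <<'E'
from h import *
print(np.array(imaging.camera_model("wrist")["T_tool_cam"]).round(3)); print(imaging.camera_model("wrist")["intrinsics"])
z=np.load("top.npz");W=cloud(cam("top"),z["d"])
# tall things near canister
g=(W[...,2]>0.03)&(np.hypot(W[...,0]-.489,W[...,1]+.199)<0.25)
for v,u in np.argwhere(g)[::25]: print(u,v,W[v,u].round(3),end=' ')
E
```

```text
[[ 0.001  0.948  0.318  0.082]
 [ 1.    -0.001 -0.    -0.001]
 [ 0.     0.318 -0.948 -0.07 ]
 [ 0.     0.     0.     1.   ]]
[[368.51926538   0.         283.0491196 ]
 [  0.         368.51926538 203.32857139]
 [  0.           0.           1.        ]]
261 146 [ 0.706 -0.077  0.401] 260 154 [ 0.687 -0.075  0.401] 242 157 [ 0.676 -0.036  0.427] 242 159 [ 0.671 -0.036  0.432] 258 160 [ 0.695 -0.064  0.243] 258 161 [ 0.693 -0.064  0.24 ] 262 162 [ 0.684 -0.076  0.284] 263 163 [ 0.682 -0.079  0.286] 260 164 [ 0.664 -0.075  0.398] 256 165 [ 0.659 -0.067  0.42 ] 250 166 [ 0.671 -0.047  0.306] 378 166 [ 0.673 -0.366  0.31 ] 360 167 [ 0.689 -0.346  0.159] 255 168 [ 0.653 -0.065  0.419] 378 168 [ 0.668 -0.366  0.309] 361 169 [ 0.683 -0.349  0.157] 249 170 [ 0.671 -0.039  0.219] 369 170 [ 0.675 -0.362  0.208] 240 171 [ 0.648 -0.029  0.4  ] 360 171 [ 0.677 -0.346  0.163] 230 172 [ 0.646 -0.006  0.399] 255 172 [ 0.646 -0.064  0.4  ] 378 172 [ 0.658 -0.365  0.311] 248 173 [ 0.644 -0.048  0.394] 368 173 [ 0.672 -0.369  0.159] 260 174 [ 0.653 -0.071  0.289] 380 174 [ 0.636 -0.338  0.462] 363 175 [ 0
[... 5269 characters left out ...]
255 -0.177  0.743] 287 395 [ 0.265 -0.132  0.775] 312 395 [ 0.257 -0.172  0.752] 286 396 [ 0.264 -0.13   0.776] 311 396 [ 0.256 -0.17   0.755] 285 397 [ 0.262 -0.129  0.776] 310 397 [ 0.255 -0.168  0.756] 285 398 [ 0.26  -0.129  0.775] 310 398 [ 0.254 -0.168  0.759] 285 399 [ 0.259 -0.129  0.776] 310 399 [ 0.252 -0.168  0.757] 288 400 [ 0.257 -0.133  0.776] 313 400 [ 0.249 -0.173  0.752] 293 401 [ 0.256 -0.141  0.775] 318 401 [ 0.241 -0.183  0.734] 300 402 [ 0.252 -0.152  0.771] 285 403 [ 0.253 -0.129  0.776] 310 403 [ 0.247 -0.168  0.759] 298 404 [ 0.25  -0.149  0.772] 288 405 [ 0.25  -0.133  0.776] 313 405 [ 0.241 -0.173  0.753] 311 406 [ 0.242 -0.17   0.758] 304 408 [ 0.243 -0.158  0.769]
```

{"fn": "apply_moves", "kwargs": {"motion": [{"dx":20,"dy":40,"dz":50},{"dx":60,"dy":90,"dz":80},{"dx":100,"dy":140,"dz":80},{"dx":140,"dy":200,"dz":80},{"dx":180,"dy":260,"dz":80},{"dx":200,"dy":300,"dz":80},{"dx":220,"dy":335,"dz":80},{"dx":220,"dy":335,"dz":80},{"dx":220,"dy":335,"dz":80},{"dx":220,"dy":335,"dz":80}]}}

```text
invalid input at $.motion[0]: expected keys dx, dy, dz, wx, wy, wz
```

{"fn": "apply_moves", "kwargs": {"motion": [{"dx":30,"dy":35,"dz":40,"wx":0,"wy":0,"wz":0},{"dx":70,"dy":80,"dz":80,"wx":0,"wy":0,"wz":0},{"dx":105,"dy":120,"dz":80,"wx":0,"wy":0,"wz":0},{"dx":140,"dy":160,"dz":80,"wx":0,"wy":0,"wz":0},{"dx":175,"dy":200,"dz":80,"wx":0,"wy":0,"wz":0},{"dx":210,"dy":240,"dz":80,"wx":0,"wy":0,"wz":0},{"dx":245,"dy":280,"dz":80,"wx":0,"wy":0,"wz":0},{"dx":280,"dy":335,"dz":80,"wx":0,"wy":0,"wz":0},{"dx":280,"dy":335,"dz":80,"wx":0,"wy":0,"wz":0},{"dx":280,"dy":335,"dz":80,"wx":0,"wy":0,"wz":0},{"dx":280,"dy":335,"dz":80,"wx":0,"wy":0,"wz":0}], "grip": 0.4}}

```text
t: 1.68
position: [0.4807, -0.2048, 0.3839]
eef_rot: [0.0, 0.984, 0.177, -0.0]
wrist_force: [-0.4, 0.5, -0.5]
gripper_width: 0.0343
grip_force: 0.0
```

```bash
python3 - <<'E'
from h import *
s=r.get_obs();print(s["t"],s["position"],s["eef_rot"],s["joints"].round(2),s["gripper_width"])
n="wrist";c=cam(n);im,d=imaging.get_image(n);np.savez("w1.npz",im=im,d=d)
cv2.imwrite("pics/w1.png",im[...,::-1]);W=cloud(c,d)
for q in("lid","canister"):
    for m in nets.masks_of(q,n):
        g=m["region"];print(q,m["confidence"],np.round(m["box"]),np.nanmedian(W[g],0).round(3),np.nanpercentile(W[g],98,axis=0).round(3),np.nanpercentile(W[g],2,axis=0).round(3))
E
```

```text
1.675 [ 0.48074404 -0.20477188  0.38391008] [ 1.84342482e-04  9.84215471e-01  1.76974121e-01 -1.80390773e-04] [-0.52  0.26  0.12  1.43 -0.    2.26] 0.03425505286956601
lid 0.58 [288. 146. 130. 132.] [ 0.489 -0.195  0.117] [ 0.545 -0.162  0.12 ] [ 0.431 -0.265  0.01 ]
canister 0.77 [282. 142. 130. 131.] [ 0.52  -0.188  0.01 ] [ 0.55  -0.136  0.072] [ 0.426 -0.261  0.007]
canister 0.45 [464. 221.  72.  67.] [ 0.485 -0.425  0.061] [ 0.513 -0.404  0.063] [ 0.454 -0.465  0.009]
```

View pics/w1.png

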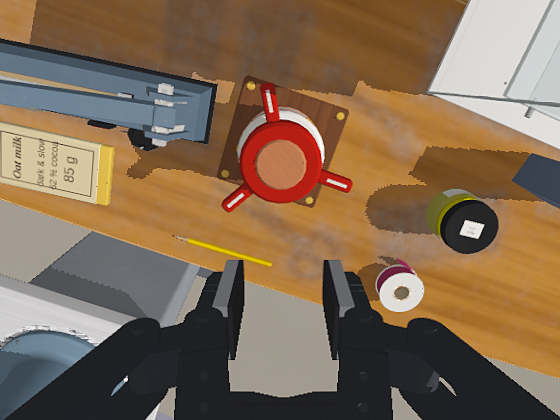

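The lid shows centred at (281,160), with wing tips at (268,90), (352,185) and (225,208). I can see the foot and its four corner screws. Now I'll measure the axis, wing directions and brass marks.

```bash
python3 - <<'E'
from h import *
z=np.load("w1.npz");im=z["im"].astype(int);c=cam("wrist");W=cloud(c,z["d"])
red=(im[...,0]>110)&(im[...,1]<70)&(im[...,2]<70)
C=np.array([.489,-.199])
near=np.hypot(W[...,0]-C[0],W[...,1]-C[1])<.09
P=W[near]; 
# axis: circle fit of lid top edge / red+top pts z>.113
T=W[near&(W[...,2]>.1155)][:,:2].astype(np.float32);print("top",cv2.minEnclosingCircle(T),np.median(W[near&(W[...,2]>.1155)][:,2]))
C=np.array(cv2.minEnclosingCircle(T)[0])
for it in range(2):
    w=W[near&red&(W[...,2]>.098)&(W[...,2]<.114)]
    a=np.arctan2(w[:,1]-C[1],w[:,0]-C[0]);rr=np.hypot(*(w[:,:2]-C).T)
    k=(rr>.048)&(rr<.08);a=a[k];w=w[k]
    ph=np.angle(np.exp(3j*a).mean())/3;print("wing mod120",np.degrees(ph),k.sum(),np.median(w[:,2]),rr.max())
    for j in range(3):
        t=ph+j*2*np.pi/3;s=np.abs(np.angle(np.exp(1j*(a-t))))<.4
        v=cv2.fitLine(w[s,:2].astype(np.float32),cv2.DIST_HUBER,0,.01,.01).ravel();v0=v[:2]*np.sign(v[:2]@[np.cos(t),np.sin(t)])
        dd=C-v[2:];print(np.degrees(t),np.degrees(np.arctan2(v0[1],v0[0])),"offset mm",1e3*(v0[0]*dd[1]-v0[1]*dd[0]),"tip",1e3*((w[s,:2]-C)@v0).max())
# foot
f=W[near&(W[...,2]>.006)&(W[...,2]<.014)][:,:2].astype(np.float32);print("foot",cv2.minAreaRect(f))
# shoulder & brass
b=near&(im[...,0]-im[...,2]>50)&(im[...,1]>90)
for v,u in np.argwhere(b&(W[...,2]>.05)&(W[...,2]<.085)): 
    p=W[v,u]-[*C,0];print(u,v,im[v,u],p.round(3),np.degrees(np.arctan2(p[1],p[0])).round(1))
cr=cv2.resize(z["im"][75:225,205:365],None,fx=5,fy=3.9*5/3.9*0.78,interpolation=cv2.INTER_CUBIC)
cv2.imwrite("pics/w1c.png",cr[:600,:800,::-1])
E
```

```text
top ((0.491436243057251, -0.20016461610794067), 0.062438271939754486) 0.3717153585817822
wing mod120 30.441045260870272 745 0.10865484106189366 0.07723907098112624
30.441045260870272 46.4497037761812 offset mm 14.654170555985502 tip 68.60486026041902
150.44104526087025 148.25375777066256 offset mm -2.9099330147595026 tip 77.23437329008999
270.4410452608703 -92.6121964624303 offset mm -1.0631027623416722 tip 72.23975481381932
wing mod120 30.441045260870272 745 0.10865484106189366 0.07723907098112624
30.441045260870272 46.4497037761812 offset mm 14.654170555985502 tip 68.60486026041902
150.44104526087025 148.25375777066256 offset mm -2.9099330147595026 tip 77.23437329008999
270.4410452608703 -92.6121964624303 offset mm -1.0631027623416722 tip 72.23975481381932
foot ((0.4866916239261627, -0.18679580092430115), (0.13013271987438202, 0.15530049800872803), 2.3550031185150146)
279 109 [158 117  87] [0.038 0.019 0.06 ] 25.9
280 109 [143  92  66] [0.039 0.018 0.061] 24.5
282 109 [143  98  73] [0.039 0.016 0.06 ] 21.7
283 109 [162 109  81] [0.04  0.015 0.06 ] 20.3
284 109 [161 109  81] [0.04  
[... 1345 characters left out ...]
204 169] [ 0.038 -0.014  0.07 ] -20.3
310 121 [215 184  86] [ 0.039 -0.015  0.07 ] -21.5
311 122 [204 151  90] [ 0.037 -0.018  0.058] -25.5
310 133 [175 110 105] [ 0.028 -0.019  0.073] -35.1
311 134 [169 107 101] [ 0.027 -0.021  0.071] -38.0
314 138 [178 106 101] [ 0.024 -0.025  0.074] -45.7
317 144 [201 109 104] [ 0.019 -0.031  0.07 ] -58.0
237 146 [138 110  44] [-0.012  0.047  0.07 ] 104.1
237 147 [137 108  49] [-0.013  0.047  0.069] 105.6
237 148 [135 110  61] [-0.014  0.046  0.069] 107.0
237 149 [156 131  82] [-0.015  0.046  0.069] 108.2
319 149 [200 105  99] [ 0.015 -0.034  0.072] -66.0
237 150 [154 131  83] [-0.016  0.045  0.07 ] 109.2
320 151 [198 122 117] [ 0.014 -0.036  0.073] -68.9
```

View pics/w1c.png

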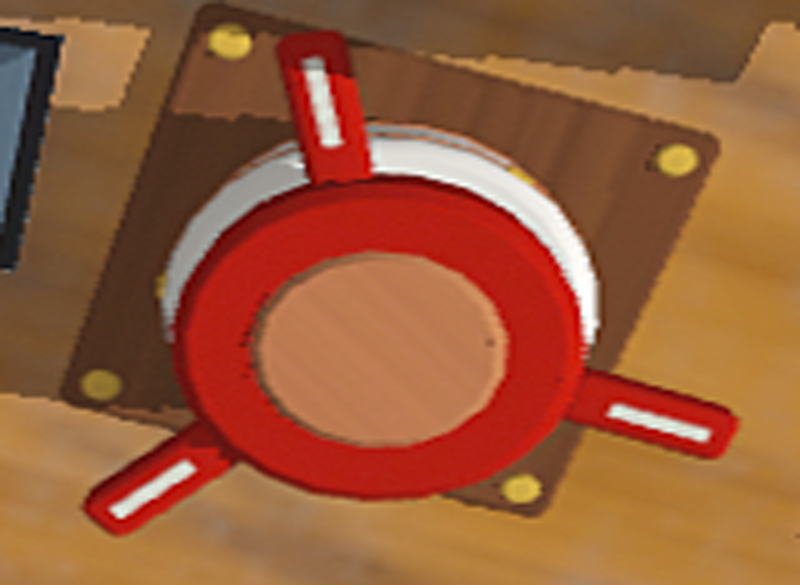

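The crop shows brass marks at about (308,120) and (237,148) in the full picture. Two marks plus the foot's square fix the axis near (0.487,-0.199). I'll refine the lid's angle with that axis.

```bash
python3 - <<'E'
from h import *
from scipy.optimize import least_squares
z=np.load("w1.npz");im=z["im"].astype(int);c=cam("wrist");W=cloud(c,z["d"])
red=(im[...,0]>90)&(im[...,1]<80)&(im[...,2]<80)
C=np.array([.487,-.199]);near=np.hypot(W[...,0]-C[0],W[...,1]-C[1])<.085
T=W[near&red&(W[...,2]>.114)&(W[...,2]<.126)][:,:2]
print(cv2.minAreaRect(T.astype(np.float32)),cv2.minEnclosingCircle(T.astype(np.float32)))
near&=~(np.isnan(W[...,2]))
w=W[near&(W[...,2]>.105)&(W[...,2]<.113)][:,:2]
w=w[np.hypot(*(w-C).T)>.046]
def f(p):
    d=w-p[:2];return np.min([np.where(d@[np.cos(t),np.sin(t)]>0,np.abs(d@[-np.sin(t),np.cos(t)]),1) for t in p[2]+np.arange(3)*2*np.pi/3],0)
s=least_squares(f,[*C,np.radians(28)],loss="soft_l1",f_scale=.003,x_scale=[.01,.01,.1]);print(len(w),s.x,np.degrees(s.x[2]),np.abs(s.fun).max())
f_=W[near&(W[...,2]>.005)&(W[...,2]<.015)&(np.hypot(W[...,0]-C[0],W[...,1]-C[1])>.05)&(im[...,0]<150)][:,:2]
E
```

```text
((0.48673492670059204, -0.199273943901062), (0.07728414237499237, 0.07601562142372131), 39.79787063598633) ((0.4870205819606781, -0.19958510994911194), 0.039101794362068176)
1146 [ 0.48732329 -0.19937487  0.52795213] 30.24942860933401 0.00748013907191366
```

{"fn": "apply_moves", "kwargs": {"motion": [{"dx":1,"dy":-8,"dz":-20,"wx":0,"wy":0,"wz":0.17},{"dx":2,"dy":-16,"dz":-40,"wx":0,"wy":0,"wz":0.34},{"dx":3,"dy":-24,"dz":-60,"wx":0,"wy":0,"wz":0.51},{"dx":4,"dy":-32,"dz":-80,"wx":0,"wy":0,"wz":0.68},{"dx":5,"dy":-40,"dz":-100,"wx":0,"wy":0,"wz":0.85},{"dx":6,"dy":-48,"dz":-120,"wx":0,"wy":0,"wz":1.02},{"dx":6,"dy":-56,"dz":-140,"wx":0,"wy":0,"wz":1.19},{"dx":6,"dy":-56,"dz":-160,"wx":0,"wy":0,"wz":1.22},{"dx":6,"dy":-56,"dz":-175,"wx":0,"wy":0,"wz":1.22},{"dx":6,"dy":-56,"dz":-180,"wx":0,"wy":0,"wz":1.22},{"dx":6,"dy":-56,"dz":-180,"wx":0,"wy":0,"wz":1.22}], "grip": 0.45}}

```text
t: 3.2
position: [0.4873, -0.2597, 0.204]
eef_rot: [-0.0, 0.705, 0.709, 0.0]
wrist_force: [0.0, 0.3, -1.2]
gripper_width: 0.0385
grip_force: 0.0
```

```bash
python3 - <<'E'
from h import *
s=r.get_obs();print(s["t"],s["position"],s["eef_rot"],s["joints"].round(2),s["gripper_width"],s["wrist_force"])
im,d=imaging.get_image("wrist");np.savez("w2.npz",im=im,d=d)
cv2.imwrite("pics/w2.png",im[...,::-1])
E
```

```text
3.2 [ 0.48729439 -0.25969905  0.20400113] [-2.00488731e-05  7.04789882e-01  7.09416113e-01  2.47236036e-05] [-0.6   0.38 -0.18  1.01  0.    0.96] 0.03853426860390142 [ 0.00136571  0.34350401 -1.16787685]
```

View pics/w2.png

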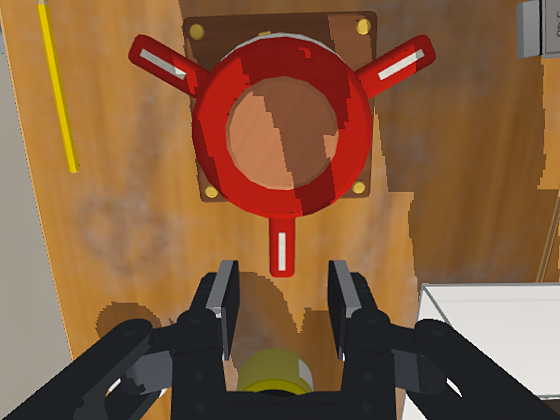

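The wing lies midway between the pads (wing at column 282, pads at 230 and 335), so I can go straight down and narrow the straddle.

{"fn": "apply_moves", "kwargs": {"motion": [{"dx":0,"dy":0,"dz":-15,"wx":0,"wy":0,"wz":0},{"dx":0,"dy":0,"dz":-30,"wx":0,"wy":0,"wz":0},{"dx":0,"dy":0,"dz":-45,"wx":0,"wy":0,"wz":0},{"dx":0,"dy":0,"dz":-58,"wx":0,"wy":0,"wz":0},{"dx":0,"dy":0,"dz":-58,"wx":0,"wy":0,"wz":0}]}}

```text
t: 3.88
position: [0.4865, -0.2589, 0.1443]
eef_rot: [-0.001, 0.705, 0.71, -0.0]
wrist_force: [1.0, 1.0, 0.5]
gripper_width: 0.0385
grip_force: 0.0
```

{"fn": "apply_moves", "kwargs": {"motion": [{"dx":0,"dy":0,"dz":0,"wx":0,"wy":0,"wz":0},{"dx":0,"dy":0,"dz":0,"wx":0,"wy":0,"wz":0},{"dx":0,"dy":0,"dz":0,"wx":0,"wy":0,"wz":0}], "grip": 0.24, "newtons": 20}}

```text
t: 4.25
position: [0.4877, -0.2599, 0.1465]
eef_rot: [0.001, 0.705, 0.71, 0.0]
wrist_force: [-0.1, 0.1, -0.4]
gripper_width: 0.0205
grip_force: 0.0
```

```bash
python3 - <<'E'
import numpy as np
# rows: circle of r=61 from angle a0
def rows(a0,steps,rad=60.5):
    a0=np.radians(a0)
    for s in steps:
        t=np.radians(s);print('{"dx": %.0f, "dy": %.0f, "dz": 0, "wx": 0, "wy": 0, "wz": %.2f},'%(rad*(np.cos(a0+t)-np.cos(a0)),rad*(np.sin(a0+t)-np.sin(a0)),t))
rows(-90,np.arange(4,49,4))
E
```

```text
{"dx": 4, "dy": 0, "dz": 0, "wx": 0, "wy": 0, "wz": 0.07},
{"dx": 8, "dy": 1, "dz": 0, "wx": 0, "wy": 0, "wz": 0.14},
{"dx": 13, "dy": 1, "dz": 0, "wx": 0, "wy": 0, "wz": 0.21},
{"dx": 17, "dy": 2, "dz": 0, "wx": 0, "wy": 0, "wz": 0.28},
{"dx": 21, "dy": 4, "dz": 0, "wx": 0, "wy": 0, "wz": 0.35},
{"dx": 25, "dy": 5, "dz": 0, "wx": 0, "wy": 0, "wz": 0.42},
{"dx": 28, "dy": 7, "dz": 0, "wx": 0, "wy": 0, "wz": 0.49},
{"dx": 32, "dy": 9, "dz": 0, "wx": 0, "wy": 0, "wz": 0.56},
{"dx": 36, "dy": 12, "dz": 0, "wx": 0, "wy": 0, "wz": 0.63},
{"dx": 39, "dy": 14, "dz": 0, "wx": 0, "wy": 0, "wz": 0.70},
{"dx": 42, "dy": 17, "dz": 0, "wx": 0, "wy": 0, "wz": 0.77},
{"dx": 45, "dy": 20, "dz": 0, "wx": 0, "wy": 0, "wz": 0.84},
```

{"fn": "apply_moves", "kwargs": {"motion": [{"dx":4,"dy":0,"dz":0,"wx":0,"wy":0,"wz":0.07},{"dx":8,"dy":1,"dz":0,"wx":0,"wy":0,"wz":0.14},{"dx":13,"dy":1,"dz":0,"wx":0,"wy":0,"wz":0.21},{"dx":17,"dy":2,"dz":0,"wx":0,"wy":0,"wz":0.28},{"dx":21,"dy":4,"dz":0,"wx":0,"wy":0,"wz":0.35},{"dx":25,"dy":5,"dz":0,"wx":0,"wy":0,"wz":0.42},{"dx":28,"dy":7,"dz":0,"wx":0,"wy":0,"wz":0.49},{"dx":32,"dy":9,"dz":0,"wx":0,"wy":0,"wz":0.56},{"dx":36,"dy":12,"dz":0,"wx":0,"wy":0,"wz":0.63},{"dx":39,"dy":14,"dz":0,"wx":0,"wy":0,"wz":0.7},{"dx":42,"dy":17,"dz":0,"wx":0,"wy":0,"wz":0.77},{"dx":42,"dy":17,"dz":0,"wx":0,"wy":0,"wz":0.77},{"dx":41,"dy":16,"dz":0,"wx":0,"wy":0,"wz":0.74},{"dx":41,"dy":16,"dz":0,"wx":0,"wy":0,"wz":0.74}]}}

```text
t: 6.0
position: [0.5283, -0.2438, 0.146]
eef_rot: [0.0, 0.401, 0.916, 0.0]
wrist_force: [-1.2, -0.7, -0.7]
gripper_width: 0.0203
grip_force: 0.0
```

```bash
cat > lidfit.py <<'E'
from h import *
from scipy.optimize import least_squares
import sys
s=r.get_obs();print(s["t"],s["position"].round(4),s["wrist_force"].round(2),s["gripper_width"])
c=cam("wrist");im,d=imaging.get_image("wrist");W=cloud(c,d);cv2.imwrite(f"pics/{sys.argv[1]}.png",im[...,::-1])
i=im.astype(int);red=(i[...,0]>90)&(i[...,1]<80)&(i[...,2]<80)
C=np.array([.487,-.1994]);rr=np.hypot(W[...,0]-C[0],W[...,1]-C[1])
g=red&(rr<.039)&(W[...,2]<.13);top=W[g];zt=np.percentile(top[:,2],80);A=np.c_[top[:,:2]-C,np.ones(len(top))]
k=top[:,2]>zt-.006
pl=np.linalg.lstsq(A[k],top[k,2],rcond=None)[0];print("lid top z",zt,"origin",zt-.03,"plane",pl.round(3))
t=W[g&(W[...,2]>zt-.004)][:,:2].astype(np.float32);print("centre",cv2.minEnclosingCircle(t))
w=W[red&(rr>.047)&(rr<.08)&(W[...,2]>zt-.016)&(W[...,2]<zt-.004)][:,:2]
def f(p):
    d=w-C;return np.min([np.where(d@[np.cos(t),np.sin(t)]>0,np.abs(d@[-np.sin(t),np.cos(t)]),1) for t in p[0]+np.arange(3)*2*np.pi/3],0)
a=min((least_squares(f,[np.radians(x)],loss="soft_l1",f_scale=.003) for x in range(0,120,10)),key=lambda s:s.cost)
print(len(w),"wing angle",(np.degrees(a.x[0])+27.6)%120)
E
python3 lidfit.py w3
```

```text
6.0 [ 0.5283 -0.2438  0.146 ] [-1.22 -0.72 -0.67] 0.02032265814383295
lid top z 0.1069408221419995 origin 0.0769408221419995 plane [ 0.003 -0.003  0.106]
centre ((0.4867869019508362, -0.19880445301532745), 0.038992807269096375)
7333 wing angle 99.78542025010714
```

View pics/w3.png

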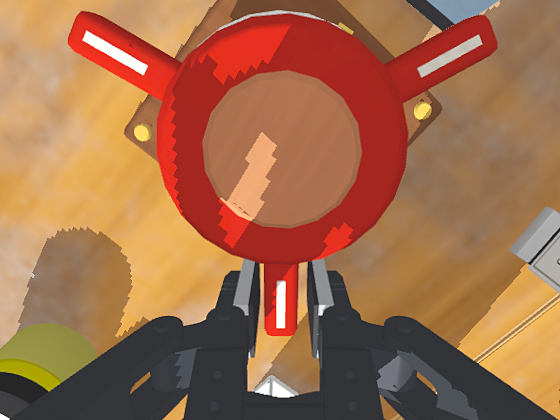

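The lid has dropped: its top is at 0.107 m, it is level, and the wing angle is 99.8°. Next is the clockwise turn.

```bash
python3 - <<'E'
import numpy as np
a0=np.radians(-47.5);rad=60.5
for s in list(range(5,86,5))+[88,91]:
    t=-np.radians(s);print('{"dx": %.0f, "dy": %.0f, "dz": 0, "wx": 0, "wy": 0, "wz": %.2f},'%(rad*(np.cos(a0+t)-np.cos(a0)),rad*(np.sin(a0+t)-np.sin(a0)),t))
E
```

```text
{"dx": -4, "dy": -3, "dz": 0, "wx": 0, "wy": 0, "wz": -0.09},
{"dx": -8, "dy": -6, "dz": 0, "wx": 0, "wy": 0, "wz": -0.17},
{"dx": -13, "dy": -9, "dz": 0, "wx": 0, "wy": 0, "wz": -0.26},
{"dx": -18, "dy": -11, "dz": 0, "wx": 0, "wy": 0, "wz": -0.35},
{"dx": -23, "dy": -13, "dz": 0, "wx": 0, "wy": 0, "wz": -0.44},
{"dx": -28, "dy": -14, "dz": 0, "wx": 0, "wy": 0, "wz": -0.52},
{"dx": -33, "dy": -15, "dz": 0, "wx": 0, "wy": 0, "wz": -0.61},
{"dx": -38, "dy": -16, "dz": 0, "wx": 0, "wy": 0, "wz": -0.70},
{"dx": -44, "dy": -16, "dz": 0, "wx": 0, "wy": 0, "wz": -0.79},
{"dx": -49, "dy": -15, "dz": 0, "wx": 0, "wy": 0, "wz": -0.87},
{"dx": -54, "dy": -14, "dz": 0, "wx": 0, "wy": 0, "wz": -0.96},
{"dx": -59, "dy": -13, "dz": 0, "wx": 0, "wy": 0, "wz": -1.05},
{"dx": -64, "dy": -11, "dz": 0, "wx": 0, "wy": 0, "wz": -1.13},
{"dx": -69, "dy": -9, "dz": 0, "wx": 0, "wy": 0, "wz": -1.22},
{"dx": -73, "dy": -6, "dz": 0, "wx": 0, "wy": 0, "wz": -1.31},
{"dx": -78, "dy": -3, "dz": 0, "wx": 0, "wy": 0, "wz": -1.40},
{"dx": -82, "dy": 0, "dz": 0, "wx": 0, "wy": 0, "wz": -1.48},
{"dx": -84, "dy": 2, "dz": 0, "wx": 0, "wy": 0, "wz": -1.54},
{"dx": -86, "dy": 5, "dz": 0, "wx": 0, "wy": 0, "wz": -1.59},
```

{"fn": "apply_moves", "kwargs": {"motion": [{"dx":-4,"dy":-3,"dz":0,"wx":0,"wy":0,"wz":-0.09},{"dx":-8,"dy":-6,"dz":0,"wx":0,"wy":0,"wz":-0.17},{"dx":-13,"dy":-9,"dz":0,"wx":0,"wy":0,"wz":-0.26},{"dx":-18,"dy":-11,"dz":0,"wx":0,"wy":0,"wz":-0.35},{"dx":-23,"dy":-13,"dz":0,"wx":0,"wy":0,"wz":-0.44},{"dx":-28,"dy":-14,"dz":0,"wx":0,"wy":0,"wz":-0.52},{"dx":-33,"dy":-15,"dz":0,"wx":0,"wy":0,"wz":-0.61},{"dx":-38,"dy":-16,"dz":0,"wx":0,"wy":0,"wz":-0.7},{"dx":-44,"dy":-16,"dz":0,"wx":0,"wy":0,"wz":-0.79},{"dx":-49,"dy":-15,"dz":0,"wx":0,"wy":0,"wz":-0.87},{"dx":-54,"dy":-14,"dz":0,"wx":0,"wy":0,"wz":-0.96},{"dx":-59,"dy":-13,"dz":0,"wx":0,"wy":0,"wz":-1.05},{"dx":-64,"dy":-11,"dz":0,"wx":0,"wy":0,"wz":-1.13},{"dx":-69,"dy":-9,"dz":0,"wx":0,"wy":0,"wz":-1.22},{"dx":-73,"dy":-6,"dz":0,"wx":0,"wy":0,"wz":-1.31},{"dx":-78,"dy":-3,"dz":0,"wx":0,"wy":0,"wz":-1.4},{"dx":-82,"dy":0,"dz":0,"wx":0,"wy":0,"wz":-1.48},{"dx":-84,"dy":2,"dz":0,"wx":0,"wy":0,"wz":-1.54},{"dx":-86,"dy":5,"dz":0,"wx":0,"wy":0,"wz":-1.59},{"dx":-86,"dy":5,"dz":0,"wx":0,"wy":0,"wz":-1.59}]}}

```text
t: 8.55
position: [0.4423, -0.2386, 0.1461]
eef_rot: [0.0, 0.934, 0.356, 0.0]
wrist_force: [0.6, -0.3, -0.5]
gripper_width: 0.0208
grip_force: 0.0
```

```bash
python3 lidfit.py w4
```

```text
8.55 [ 0.4423 -0.2386  0.1461] [ 0.6  -0.26 -0.51] 0.020807180732908263
lid top z 0.10141995782737202 origin 0.07141995782737202 plane [-0.005 -0.003  0.101]
centre ((0.4870946407318115, -0.19878298044204712), 0.039024580270051956)
6772 wing angle 12.381714976227912
```

{"fn": "apply_moves", "kwargs": {"motion": [{"dx":-1,"dy":1,"dz":0,"wx":0,"wy":0,"wz":-0.02},{"dx":-2,"dy":2,"dz":0,"wx":0,"wy":0,"wz":-0.05},{"dx":-3,"dy":3,"dz":0,"wx":0,"wy":0,"wz":-0.07},{"dx":-3,"dy":3,"dz":0,"wx":0,"wy":0,"wz":-0.07}]}}

```text
t: 9.1
position: [0.4397, -0.2359, 0.1461]
eef_rot: [0.0, 0.946, 0.323, 0.0]
wrist_force: [1.2, -1.4, -0.4]
gripper_width: 0.0204
grip_force: 1.0
```

```bash
python3 lidfit.py w5
```

```text
9.1 [ 0.4397 -0.2359  0.1461] [ 1.25 -1.44 -0.42] 0.02039195609947875
lid top z 0.10141185358837938 origin 0.07141185358837938 plane [-0.006 -0.005  0.101]
centre ((0.486815869808197, -0.19920793175697327), 0.03888501599431038)
6736 wing angle 8.84444782645831
```

The lid is at the stop: wing angle about 9° and force rising. I'll back off, open and lift clear.

{"fn": "apply_moves", "kwargs": {"motion": [{"dx":2,"dy":-2,"dz":0,"wx":0,"wy":0,"wz":0.04},{"dx":2,"dy":-2,"dz":0,"wx":0,"wy":0,"wz":0.04},{"dx":2,"dy":-2,"dz":0,"wx":0,"wy":0,"wz":0.04},{"dx":2,"dy":-2,"dz":15,"wx":0,"wy":0,"wz":0.04},{"dx":2,"dy":-2,"dz":40,"wx":0,"wy":0,"wz":0.04},{"dx":2,"dy":-2,"dz":80,"wx":0,"wy":0,"wz":0.04},{"dx":2,"dy":-2,"dz":120,"wx":0,"wy":0,"wz":0.04},{"dx":2,"dy":-2,"dz":120,"wx":0,"wy":0,"wz":0.04},{"dx":2,"dy":-2,"dz":120,"wx":0,"wy":0,"wz":0.04}], "grip": 0.4}}

```text
t: 10.28
position: [0.4413, -0.2375, 0.2662]
eef_rot: [0.0, 0.94, 0.342, 0.0]
wrist_force: [-0.6, 0.0, 0.9]
gripper_width: 0.034
grip_force: 0.0
```

```bash
python3 lidfit.py w6
```

```text
10.275 [ 0.4413 -0.2375  0.2662] [-0.61  0.02  0.93] 0.03398447731895504
lid top z 0.1014262355743012 origin 0.0714262355743012 plane [-0.004 -0.001  0.101]
centre ((0.4869431257247925, -0.19940733909606934), 0.03903316333889961)
1853 wing angle 9.073360578231018
```

View pics/w6.png

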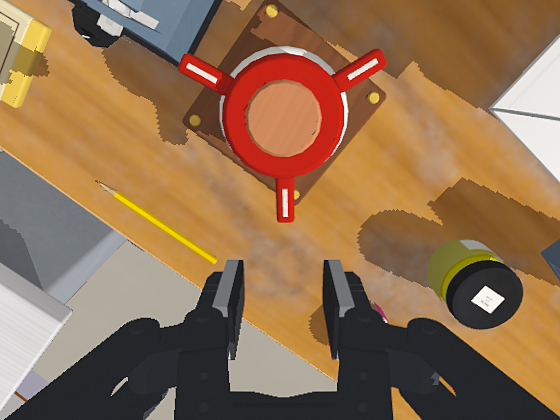

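The lid sits level at the canister's centre (285,115) with its wings over the brass marks, and the gripper is clear.

```bash
python3 -c "
from workcell import ticket
print(ticket.sign_off())"
```

```text
the job is handed in; nothing more can be done
None
```

The lid dropped into the thread, was screwed clockwise to its stop (last measured wing angle about 9°, level and centred) and released; the job is handed in, but the sign-off returned no verdict.

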